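# Take the boot brush off its keyhole stud

### The job

Take the red boot brush down from the sloping tier of the shoe rack: swing the yellow keeper bar off it, round until the bar points down the slope, then slide the brush up the slope until the wide end of its keyhole is at the stud and lift it free. Lay it gently, bristles down and flat, on the floor of the blue crate, leaving the keeper swung aside and the shoe horn, shoe trees and pot where they are.

Things in the scene. Friction and masses are not known exactly. Their poses are not given: they have to be found in the camera images.
- slope: Sloping middle tier of the steel rack, fixed, 35 degrees to level. Origin: foot of the keyhole stud on the slats' surface, 150 mm above the ledge. x up the slope (away from robot), y across (robot's left), z square out of it. Slats: x -195 to 75, y -160 to 160 mm. Stud along z: shank 8 mm dia, brass head 20 mm dia at z = 36 to 42 mm. Keeper pin, 14 mm dia, at x -110, y 75, up to z 54 mm.
- rack: The whole fixed rack; origin on the ledge under the stud's foot, axes level, x away from the robot. Flat top tier of thin bars over the slope: z = 288 to 300 mm (side rails from 272), x = -95 to 85, y = -165 to 165 mm, so it overhangs the keyhole end and near the handle. Posts 18 mm square, ledge to top, at x -95 and 75, y -165 and 165 mm. Bottom tier below z = 45 mm.
- stud (a point): Point on the stud's axis 26 mm out of the slope: mid-thickness of the hung brush's keyhole tab. Frame as slope.
- keeper_pivot (a point): Axis of the keeper's pivot pin at mid-thickness of the bar, 59 mm out of the slope. Frame as slope.
- keeper (a joint): Angle of the yellow keeper bar, 22 mm wide, turning parallel to the slope; underside 54, top 64, pin cap 68 mm out of the slope (10 mm above the brush's back). Reaches 130 mm from the pin, 15 mm behind it. 0: straight across the brush, along slope -y; growing swings the tip down the slope; 1.57: straight down the slope beside the brush. Stops -0.45, 1.6. Moves at 1 to 2 N, stays put.
- keeper_tip (a point): Centre of the keeper bar's free end at mid-thickness, 130 mm from the pin axis.
- brush: Red boot brush, 240 g. Origin under the bristles, x along it to the keyhole end, z out of its back. Head: x -95 to -45, 84 mm wide; bristles z 0 to 22, block z 22 to 44. Handle: x -45 to 20, 40 mm wide, z 22 to 44, air below but for a rubber foot at x 12 to 22. Tab: x 20 to 92, 44 mm wide, z 22 to 30. Starts hung on the stud, x up the slope, bristles on the slats.
- brush_key (a point): Centre of the wide end of the keyhole: brush x 41, y 0, z 26 mm; frame as brush. Keyhole: 30 mm wide (y) from x 27 to 57, 11 mm wide from x 57 to 82. Hung, the stud is in the narrow end at about x 77. Sliding some 36 mm up the slope brings this point to the stud; then over 20 mm square out of the slope frees the tab from the head.
- brush_handle (a point): Middle of the brush's handle, to be grasped across its 40 mm width: brush x -15, y 0, z 33 mm. Frame as brush.
- crate: Blue open crate, fixed, left or right of the rack: 250 mm along x, 146 mm along y, 70 mm high, walls and floor 5 mm (inside 240 by 136 mm). Origin: centre of the underside. At its +x end (far from the robot) a lid flap is propped open, rising from 68 to 155 mm high, leaning 32 degrees outward. A grip ledge sticks out 12 mm at the -x end.
- crate_floor (a point): Centre of the crate's inner floor, 5 mm above the ledge. Frame as crate.
- pot: Bystander: small green ceramic flower pot, 92 mm diameter, 78 mm high, at the right end (seen from the robot) of the rack's top tier. Origin: centre of its underside.
- horn: Bystander: steel shoe horn, 193 mm long, 34 mm wide, 6 mm thick, flat on the ledge between robot and rack. Origin on its underside; x along it, from -105 to 88 mm.
- tree_a: Bystander: grey plastic shoe tree, 190 mm long, 52 mm wide, 45 mm high, on a flat rubber boot tray (250 by 160 mm, 10 mm high) on the other side of the rack from the crate. Origin: underside.
- tree_b: Bystander: the second grey shoe tree, like tree_a, beside it on the boot tray.

How it is judged:
On the way, in this order (a step that is already met when the one before it is completed fails the run):
1. the keeper is swung round by at least 1.2 rad from straight across, with the brush still hung (value of joint keeper above 1.2 rad and x of brush_key in the frame of stud below -0.02 m and z of brush_key in the frame of stud below 0.015 m), for 0.1 s.
2. the brush is slid up so that the wide end of its keyhole is at the stud (within 12 mm), the tab still under the stud's head (distance between brush_key and stud below 0.012 m and z of brush_key in the frame of stud below 0.01 m).
3. the brush is lifted free, its keyhole over 30 mm out from the stud (z of brush_key in the frame of stud above 0.03 m), for 0.1 s.
At the end, for the whole second after the job is handed in: The brush lies at rest and released in the crate, bristles down on the crate's floor (within 8 mm), level within 0.12 rad, its origin within 50 mm of the floor's centre; the keeper is still swung aside (beyond 1.1 rad) (horizontal distance between brush and crate_floor below 0.05 m and z of brush in the frame of crate_floor between -0.006 and 0.008 m and angle between brush's own z axis and vertical below 0.12 rad and linear speed of brush below 0.02 m/s and angular speed of brush below 0.1 rad/s and value of joint keeper above 1.1 rad); the robot touches nothing.
It fails at once if the pot is moved more than 25 mm (distance of pot from where it was at the start of the episode above 0.025 m).
It fails at once if the shoe horn is moved more than 25 mm (distance of horn from where it was at the start of the episode above 0.025 m).
It fails at once if the first shoe tree is moved more than 25 mm (distance of tree_a from where it was at the start of the episode above 0.025 m).
It fails at once if the second shoe tree is moved more than 25 mm (distance of tree_b from where it was at the start of the episode above 0.025 m).
It fails at once if the brush is dropped or rammed into the crate (over 45 N) (contact force between brush and crate above 45 N).
It also fails if it takes over 67 s, if anything falls off the work surface, if the arm or the gripper's body presses on something with over 40 N, if the wrist force passes 120 N, or if a joint passes its speed limit or range.

### The arm

A 6-joint arm with a two-finger parallel gripper is mounted at the origin on the work surface. World frame = base frame: x ahead of the robot, y to its left, z up, the work surface at z = 0. Lengths are in m, angles in rad, forces in N, time in s.
With the tool pointing down it reaches from about 0.2 to 0.875 m from the base axis. Payload 3.4 kg.
Tool frame: the origin (TCP) lies at the very end of the fingers, on their centre line; the grasp point (between the pads) lies 19 mm behind it; y points along the fingers, z is the direction in which the jaws open and shut, and the axes are right-handed (so a half turn about y gives the same grasp; the last joint's range is limited). The gripper opens to 94 mm and grips with 3 to 60 N. Pads are 16 mm wide; open, the fingers measure 119 mm over their backs; the gripper's body (75 mm by 177 mm) begins 78 mm behind the grasp point.
Start: joints at [-1.399, 0.276, 1.505, -0, 1.361, -0.121], TCP at [0.166, -0.551, 0.205] pointing down, gripper open.
Joint ranges: [-2.89, 2.89], [-0.75, 2.08], [0.22, 2.7], [-1.18, 4.32], [0.11, 2.71], [-2.7, 2.7]. Speed limits (rad/s): [2.57, 2.57, 3.14, 3.14, 3.14, 3.14].

### API

Orientations are given as [roll, pitch, yaw] about the fixed x, y, z axes, in that order (R = Rz(yaw) Ry(pitch) Rx(roll)).
In Python, from bench import get_obs, get_image, job_done, spot_in, silhouettes gives the robot as it stands. The module is installed in compiled form; this text tells all that it offers.
- The arm moves only by the shell command python3 -m pendant 'ROWS'. ROWS is JSON, a list of rows, each a list of 3 entries, a list of its own where there are three numbers: the shift along the tool's x, y, z in mm, then the turn, a rotation vector about the tool's x, y, z in degrees, then the closure, from -1 (fully open) to 1 (shut). A call has exactly 10 rows; each row is the pose to reach, as a shift and turn from the pose commanded when the call began, along the tool's axes at that moment; what a row does not reach only later rows make up. A row lasts 1/8 s, in which the tool goes at most 62.5 mm and 10.7 degrees, less where a joint would pass 70% of its speed; a pose out of reach is approached as far as the arm can. A call with a gripper value outside its range is refused whole. The fingers move at their own pace and stop on an object; the grip force is fixed at half the most. Time passes only in rows, so rows that repeat a pose let the fingers close, or fill a call up. It gives the time, the measured TCP pose, the force and the opening at its end, in the units of the state.
- get_obs(): the state, without advancing time (a new reading comes with each control period).
- get_image(name): name is "scene" or "top" or "wrist"; returns a dict with "img" (420x560x3 uint8, red, green, blue), "fx", "fy", "cx", "cy" (pixels), "origin" and "attitude" of the camera in the world. Camera axes: x right, y down, z forward; pixel columns grow to the right and rows downward; lengths in m; the calibration is good to about 2 mm. A picture is of the moment at which its call begins. There is no depth.
- job_done(): hands the job in, once; it reports no verdict.
Trained networks look in a picture, given as the dict that the camera call returned (one of the last four; its "shot" number tells which), for a name from the list of things; names that differ only in an ending like _2 or _b are one class to them, and where a whole thing is asked for, a point or a joint stands for the part that bears it (a point fixed in the world has none). Each returns a list of dicts, best first, with "conf" (0 to 1); they miss things now and then, are a little off and sometimes report something else, mostly with a low value. They report only what shows in the picture. A call takes as long as a camera call.
- spot_in(picture, thing): "bbox" ([left, top, right, bottom] in pixels, round what is visible of it).
- silhouettes(picture, thing): "pixels" (420x560 bool, what is visible of it) and "bbox" ([left, top, right, bottom] in pixels, round what is visible of it).
The state is a dict: "clock": time; "joints": joint angles; "joint_vel": joint speeds; "joint_torque": joint torques, N m; "ee_pos": TCP position; "eef_rot": TCP orientation; "ft_force": force on the tool from outside, world axes, zero at the start; "moment": the same for the moment, N m; "grip_width": finger opening in m.
Only numpy, scipy, OpenCV 4.12 (cv2) and the standard library are available. Lean on these libraries where they do the work, as an engineer would, in place of code of your own. Each camera call takes 0.05 s, during which the arm holds its last target.

## Working session

There is one attempt and no reset: what is moved stays moved. The work goes in short steps, Python scripts to look and compute and a shell command to move; the robot and the scene stay as the last step left them, time stands still between calls to the robot, and variables do not carry over. Pictures are saved under pics/ and viewed, and the job is handed in when it is done.

```bash
ls; mkdir -p pics; python3 - <<'E'
from bench import *
import cv2
o=get_obs()
for k,v in o.items(): print(k,v)
for n in ["scene","top","wrist"]:
    p=get_image(n); cv2.imwrite(f"pics/{n}0.png",p["img"][:,:,::-1])
    print(n,{k:p[k] for k in p if k!="img"})
E
```

```text
pics
clock 0.0
joints [-1.39899743e+00  2.76584297e-01  1.50613802e+00 -1.33990995e-05
  1.36067523e+00 -1.20997408e-01]
joint_vel [ 9.65127949e-04 -8.05621007e-04  9.33438635e-04  1.24638176e-03
  1.15789118e-03  2.87187432e-05]
joint_torque [ 4.21241330e-04 -4.04577327e+01 -2.37225777e+01  7.01773446e-02
  3.45427799e-02 -1.26964756e-04]
ee_pos [ 0.16585577 -0.54996503  0.20460889]
eef_rot [-1.57258960e+00  2.04851152e-04 -2.84879373e+00]
ft_force [0.02649694 0.43856565 0.3516089 ]
moment [-0.0249048  -0.00575686 -0.01236428]
grip_width 0.09376566634892906
scene {'fx': 527.0815869590666, 'fy': 527.0815869590666, 'cx': 285.7158793427346, 'cy': 215.5781634314641, 'origin': array([ 0.16286786, -0.03893293,  1.44150481]), 'attitude': array([-2.84037586, -0.00888145, -1.40041282]), 'shot': 1}
top {'fx': 421.8585414655579, 'fy': 421.8585414655579, 'cx': 272.5381201700232, 'cy': 203.322101147715, 'origin': array([0.40611463, 0.007265  , 1.37944771]), 'attitude': array([-3.01771954e+00, -9.97150331e-04, -1.55396043e+00]), 'shot': 2}
wrist {'fx': 302.8596291369439, 'fy': 302.8596291369439, 'cx': 277.106252101536, 'cy': 207.77667312593283, 'origin': array([ 0.236171  , -0.52834228,  0.38311341]), 'attitude': array([ 2.88607990e+00,  8.83637448e-04, -1.27797701e+00]), 'shot': 3}
```

View pics/scene0.png

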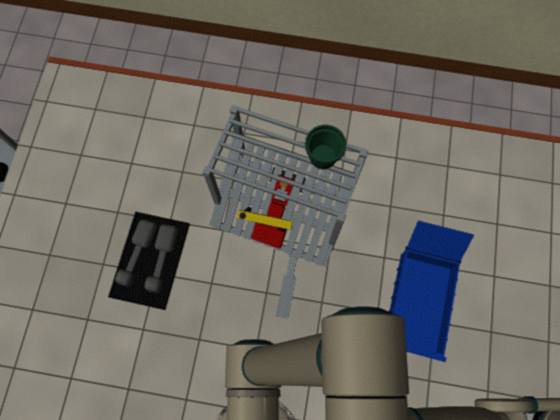

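View pics/top0.png

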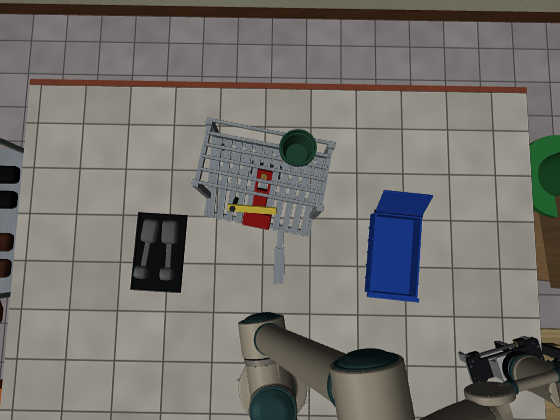

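View pics/wrist0.png

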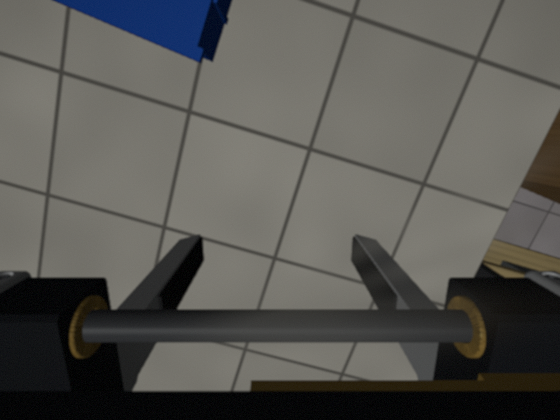

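The rack stands ahead, the crate on its right, and the horn in front. I'll zoom in and run the networks.

```bash
python3 - <<'E'
from bench import *
import cv2,pickle,numpy as np
S={}
for n in ["scene","top"]:
    p=get_image(n); S[n]=p
    p['sil']={}
    for t in ["keeper","brush","crate","rack","slope","pot","horn","tree_a"]:
        r=silhouettes(p,t); 
        p['sil'][t]=r
        print(n,t,[(round(q['conf'],2),q['bbox'],int(q['pixels'].sum())) for q in r[:3]])
pickle.dump(S,open("s0.pkl","wb"))
a=S['scene']['img'][95:325,195:375,::-1]; cv2.imwrite("pics/zs.png",cv2.resize(a,None,fx=2.6,fy=2.6,interpolation=cv2.INTER_CUBIC))
a=S['top']['img'][110:290,185:345,::-1]; cv2.imwrite("pics/zt.png",cv2.resize(a,None,fx=3.3,fy=3.3,interpolation=cv2.INTER_CUBIC))
E
```

```text
scene keeper [(0.85, [236.9, 211.1, 295.3, 230.2], 489)]
scene brush [(0.78, [252.7, 181.3, 290.9, 246.3], 906), (0.48, [209.5, 138.9, 351.8, 266.1], 5846)]
scene crate [(0.65, [391.4, 220.8, 475.1, 360.7], 7325), (0.3, [252.1, 182.9, 291.3, 246.4], 962)]
scene rack [(0.76, [203.0, 107.0, 364.8, 263.9], 12990)]
scene slope [(0.84, [209.1, 138.2, 353.1, 266.9], 7606)]
scene pot [(0.56, [305.6, 125.9, 347.4, 168.9], 1475)]
scene horn [(0.75, [275.6, 252.3, 298.7, 316.8], 693), (0.67, [236.5, 208.8, 291.1, 231.6], 465), (0.18, [146.7, 225.4, 179.2, 291.9], 955)]
scene tree_a [(0.93, [115.2, 221.4, 155.0, 285.7], 997), (0.87, [143.3, 226.0, 178.3, 291.5], 907)]
top keeper [(0.94, [225.4, 203.0, 275.4, 213.2], 356)]
top brush [(0.57, [240.4, 169.6, 271.2, 229.5], 642)]
top crate [(0.68, [364.5, 190.2, 431.1, 301.8], 5599)]
top rack [(0.96, [194.2, 117.0, 334.9, 235.0], 9402)]
top slope [(0.59, [202.2, 137.0, 326.6, 239.6], 5732)]
top pot [(0.97, [276.8, 128.1, 316.4, 164.7], 1089)]
top horn [(0.6, [270.2, 231.6, 287.2, 282.1], 462)]
top tree_a [(0.97, [163.7, 221.3, 178.9, 281.2], 751), (0.81, [132.8, 218.4, 161.6, 280.5], 746)]
```

View pics/zs.png

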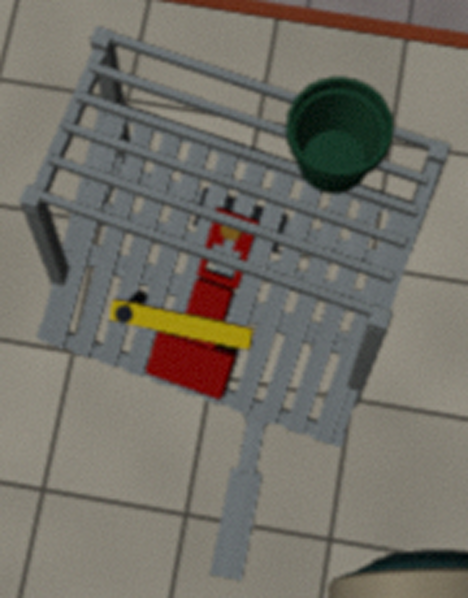

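View pics/zt.png

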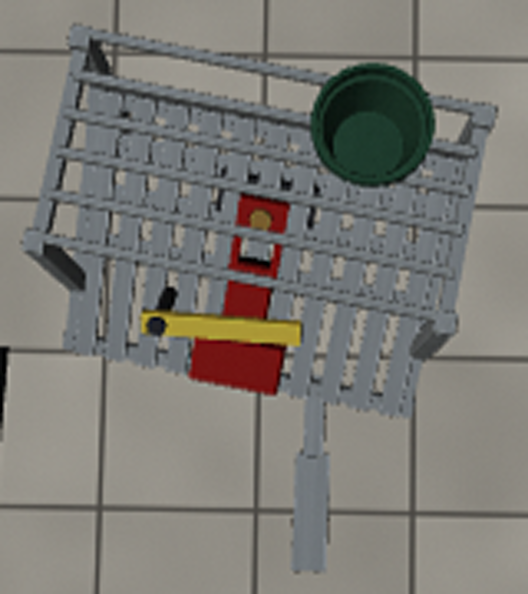

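```bash
cat > h.py <<'E'
import numpy as np
from scipy.spatial.transform import Rotation as R
from scipy.optimize import least_squares
def proj(p,X):
    X=np.atleast_2d(X); Rc=R.from_euler('xyz',p['attitude']).as_matrix()
    c=(X-p['origin'])@Rc
    return np.c_[p['cx']+p['fx']*c[:,0]/c[:,2],p['cy']+p['fy']*c[:,1]/c[:,2]]
def ray(p,uv):
    d=np.array([(uv[0]-p['cx'])/p['fx'],(uv[1]-p['cy'])/p['fy'],1.]); 
    return p['origin'],R.from_euler('xyz',p['attitude']).as_matrix()@d
def onz(p,uv,z):
    o,d=ray(p,uv); return o+d*(z-o[2])/d[2]
a=np.radians(35); Rs=np.array([[np.cos(a),0,-np.sin(a)],[0,1,0],[np.sin(a),0,np.cos(a)]])
def s2r(v): return Rs@np.array(v,float)/1+np.array([0,0,150.])
def r2w(q,P): # mm->m
    return R.from_euler('z',q[2]).apply(np.atleast_2d(P)/1000.)+np.array([q[0],q[1],0])
E
python3 - <<'E'
from h import *
import pickle
S=pickle.load(open("s0.pkl","rb"))
pts=[(75,165,300),(-95,165,300),(75,-165,300),(-95,-165,300)]+[tuple(s2r(v)) for v in [(0,0,42),(-110,75,68),(-172,42,44),(-172,-42,44),(-195,160,0),(-195,-160,0)]]
P=np.array(pts)
zs=np.array([(103,37),(37,195),(438,150),(377,318),(231,232),(122,312),(148,372),(222,398),(40,338),(335,442)])/2.6+[195,95]
zt=np.array([(80,36),(36,243),(486,112),(443,325),(260,220),(155,325),(190,376),(277,394),(65,352),(408,415)])/3.3+[185,110]
def f(q,which=(0,1)):
    X=r2w(q,P); return np.r_[(proj(S['scene'],X)-zs).ravel(),(proj(S['top'],X)-zt).ravel()]
r=least_squares(f,[0.65,0,0],loss='soft_l1')
print(r.x,np.round(r.fun.reshape(2,10,2),1))
q=r.x
for i,n in enumerate(['scene','top']):
    g=lambda q:(proj(S[n],r2w(q,P))-[zs,zt][i]).ravel()
    print(n,least_squares(g,q,loss='soft_l1').x)
# keeper
tz={'scene':[(250,328),(250,348)],'top':[(300,322),(300,345)]}
print(r2w(q,[s2r((-110,75,59)),s2r((0,0,26)),s2r((-92,0,33))]))
# tip angle 
def k(t):
    th=t[0]; X=r2w(q,s2r((-110-130*np.sin(th),75-130*np.cos(th),64)))
    return np.r_[proj(S['scene'],X)[0]-(np.array([250,338])/2.6+[195,95]),proj(S['top'],X)[0]-(np.array([300,333])/3.3+[185,110])]
kk=least_squares(k,[0.]);print('keeper',kk.x,kk.fun)
# crate silhouette print
E
```

```text
[ 0.65606788  0.03057138 -0.18035905] [[[-0.3 -0.5]
  [-2.  -0. ]
  [ 1.  -0.4]
  [ 1.8 -0.4]
  [ 0.2 -0.4]
  [ 0.7  0.9]
  [-1.4  0.6]
  [-0.2  1.3]
  [ 2.1  1.8]
  [-1.9  1.1]]

 [[ 0.  -0.9]
  [-0.7 -1.4]
  [-0.2 -0. ]
  [ 1.1 -1.5]
  [ 0.1 -0.2]
  [ 0.2  0.1]
  [-0.7  0.5]
  [-0.2  0.4]
  [ 2.5 -0.3]
  [-3.   0.3]]]
scene [ 0.65678981  0.03074296 -0.1836398 ]
top [ 0.65533956  0.03044345 -0.17694568]
[[0.54758437 0.12658892 0.13523656]
 [0.64139679 0.03324651 0.17129795]
 [0.56330731 0.04748538 0.12426299]]
keeper [-0.1501127] [ 0.77187951  0.2495565   0.19792459 -0.15439086]
```

```bash
python3 - <<'E'
import pickle,cv2
S=pickle.load(open("s0.pkl","rb"))
a=S['scene']['img'][210:370,380:490,::-1]; a=cv2.resize(a,None,fx=3.5,fy=3.5,interpolation=cv2.INTER_CUBIC)
b=S['top']['img'][180:310,350:440,::-1]; b=cv2.resize(b,None,fx=4.3,fy=4.3,interpolation=cv2.INTER_CUBIC)
import numpy as np
c=np.zeros((600,800,3),np.uint8); c[:560,:385]=np.clip(a.astype(int)*1.6,0,255); c[:559,400:787]=np.clip(b.astype(int)*1.6,0,255); cv2.imwrite("pics/crate.png",c)
E
```

```text
(no output)
```

View pics/crate.png

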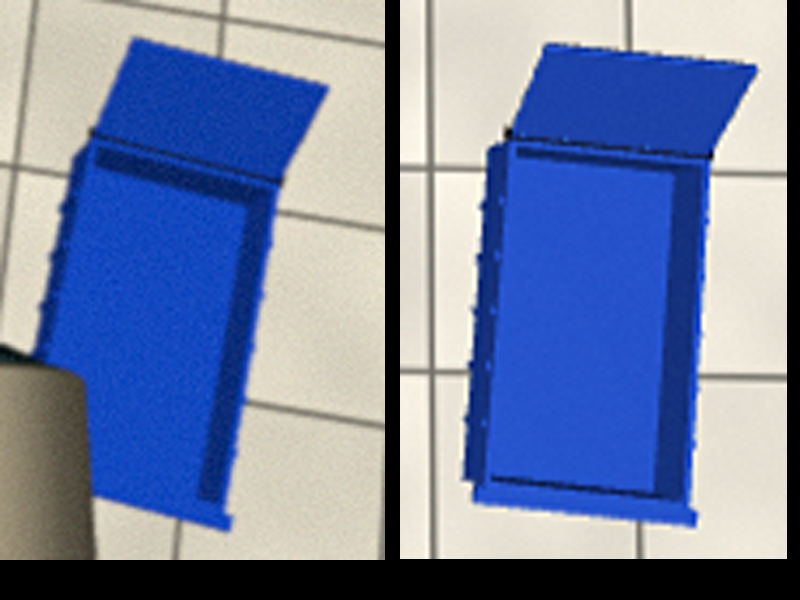

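```bash
python3 - <<'E'
from h import *
import pickle
S=pickle.load(open("s0.pkl","rb"))
T=lambda u:np.array([(u[0]-400)/4.3+350,u[1]/4.3+180]); C=lambda u:np.array([u[0]/3.5+380,u[1]/3.5+210])
obs=[('top',T((507,137)),(125,73,70)),('top',T((712,157)),(125,-73,70)),('top',T((547,43)),(179,73,155)),('top',T((757,67)),(179,-73,155)),('top',T((675,170)),(120,-68,5)),('top',T((655,491)),(-120,-68,5)),('top',T((491,477)),(-120,68,70)),('top',T((685,498)),(-120,-68,70)),
('scene',C((92,135)),(125,73,70)),('scene',C((280,183)),(125,-73,70)),('scene',C((135,38)),(179,73,155)),('scene',C((328,88)),(179,-73,155)),('scene',C((246,205)),(120,-68,5)),('scene',C((197,500)),(-120,-68,5))]
def f(q): return np.concatenate([proj(S[n],r2w(q,P))[0]-u for n,u,P in obs])
r=least_squares(f,[.5,-.3,0],loss='soft_l1'); print(r.x,np.round(r.fun.reshape(-1,2),1))
# horn ground points and post etc.
print(onz(S['top'],np.array((310,570))/3.3+[185,110],0.005),onz(S['top'],np.array((314,400))/3.3+[185,110],0.006))
E
```

```text
[ 0.41822261 -0.37503807 -0.08361342] [[ 0.5 -0.4]
 [-0.4 -0.3]
 [-0.5  0.3]
 [ 0.4 -0.4]
 [-0.5 -0.1]
 [-0.2 -0.4]
 [ 0.2  0.2]
 [-0.3 -0.1]
 [ 0.1  0.2]
 [ 0.3 -0. ]
 [-0.7  0.1]
 [ 0.8 -0.2]
 [ 0.3 -0.1]
 [-0.2  2.1]]
[ 0.32092482 -0.01607896  0.005     ] [ 0.48609722 -0.01753645  0.006     ]
```

```bash
cat >> h.py <<'E'
Q=np.array([0.65607,0.03057,-0.18036]); CR=np.array([0.41822,-0.37504,-0.08361])
Rz=R.from_euler('z',Q[2]).as_matrix()
RS=Rz@Rs  # slope axes in world
def sw(v): return r2w(Q,s2r(v))[0]
def w2s(p): return RS.T@(np.asarray(p)-sw((0,0,0)))*1000
def Rsl(sgn): # tool y=-sz, z=sgn*sy
    y=-RS[:,2]; z=sgn*RS[:,1]; return np.c_[np.cross(y,z),y,z]
def cur():
    from bench import get_obs
    o=get_obs(); return o,o['ee_pos'],R.from_euler('xyz',o['eef_rot']).as_matrix()
def delta(p,Rm,pt,Rt): return np.round(Rm.T@(pt-p)*1000,1),np.round(np.degrees(R.from_matrix(Rm.T@Rt).as_rotvec()),1)
E
python3 - <<'E'
from h import *
o,p,Rm=cur(); print('cur R cols',np.round(Rm,2))
for s in (1,-1):
    print(s,delta(p,Rm,sw((-65,-14,130)),Rsl(s)))
for v in [(-65,-14,130),(-65,-14,53),(-102,0,16)]: print(sw(v))
print('via', delta(p,Rm,np.array([.40,0.0,.36]),Rsl(1)))
E
```

```text
cur R cols [[-0.96  0.    0.29]
 [-0.29 -0.   -0.96]
 [-0.   -1.    0.  ]]
1 (array([-516.8,  -13.7, -460.7]), array([  46.2, -146.6,  -11.1]))
-1 (array([-516.8,  -13.7, -460.7]), array([ 8.3, 26.3, 34.3]))
[0.52782199 0.0397241  0.2192073 ]
[0.57127097 0.03180154 0.15613259]
[0.56484344 0.04720439 0.10460164]
via (array([-383. , -154.5, -459.6]), array([  46.2, -146.6,  -11.1]))
```

```bash
python3 -m pendant '[[[-38,-16,-46],[1,3,4],1],[[-77,-31,-92],[2,6,7],1],[[-115,-47,-138],[3,8,10],1],[[-153,-62,-184],[4,11,14],1],[[-192,-78,-230],[5,14,18],1],[[-230,-93,-276],[5,16,21],1],[[-268,-109,-322],[6,19,24],1],[[-306,-124,-368],[7,21,28],1],[[-345,-140,-414],[8,24,31],1],[[-383,-155,-460],[8.3,26.3,34.3],1]]'
python3 - <<'E'
from h import *
o,p,Rm=cur(); print(o['joints'],o['joint_vel'],w2s(p))
print(delta(p,Rm,sw((-65,-14,130)),Rsl(-1)))
E
```

```text
clock: 2.3
ee_pos: [0.3833, -0.0385, 0.3486]
eef_rot: [-1.551, 0.577, 2.984]
ft_force: [0.6, -0.5, -0.2]
grip_width: 0.0006
[-0.3954782  -0.43336633  1.93870085  0.1251073   1.07131957  1.31106573] [ 1.74813932 -0.03789921  0.03600644 -0.91175346 -0.65485396  2.17675611] [ -95.80257283 -116.85590582  309.46825023]
(array([ -38.7,  177.6, -103.4]), array([-0.4,  1.1,  1.9]))
```

```bash
python3 - <<'E'
from h import *
print(delta(np.array([.4,0,.36]),Rsl(-1),sw((-65,-14,130)),Rsl(-1)))
E
python3 -m pendant '[[[0,0,0],[0,0,0],1],[[0,0,0],[0,0,0],1],[[-3,20,-8],[0,0,0],1],[[-6,40,-16],[0,0,0],1],[[-9,60,-24],[0,0,0],1],[[-12,80,-32],[0,0,0],1],[[-15,100,-40],[0,0,0],1],[[-18,120,-50],[0,0,0],1],[[-20,140,-62],[0,0,0],1],[[-20,140,-62],[0,0,0],1]]'
python3 - <<'E'
from h import *
import cv2
from bench import get_image
o,p,Rm=cur(); print(o['joints'],o['joint_vel'],w2s(p))
print(delta(p,Rm,sw((-65,-14,130)),Rsl(-1)), delta(p,Rm,sw((-65,-14,53)),Rsl(-1)))
for n in ('wrist','scene'):
    w=get_image(n); cv2.imwrite(f"pics/{n}1.png",w['img'][:,:,::-1])
E
```

```text
(array([-16.4, 183.4, -62. ]), array([0., 0., 0.]))
clock: 3.55
ee_pos: [0.4845, 0.0008, 0.2372]
eef_rot: [-1.55, 0.568, 2.98]
ft_force: [0.2, 0.6, -0.8]
grip_width: 0.0004
[-0.09712961 -0.17048528  2.06493374 -0.08793611  0.68323337  1.69326789] [ 0.00475022 -0.03535194 -0.01611849  0.00619706  0.01561932 -0.01014822] [-83.88722839 -60.08770995 165.17384417]
(array([-21.1,  33.8, -46.1]), array([-0.6,  0.9,  2.5])) (array([-24.4, 110.8, -46.9]), array([-0.6,  0.9,  2.5]))
```

View pics/wrist1.png

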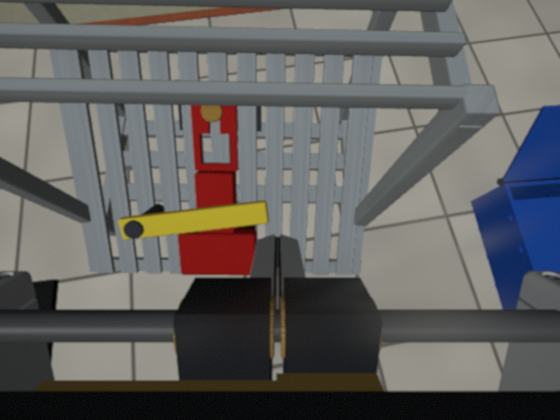

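View pics/scene1.png

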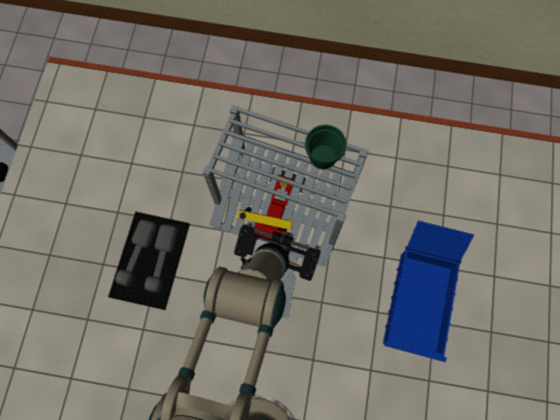

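```bash
python3 - <<'E'
from h import *
from bench import get_image,silhouettes
import cv2
w=get_image('wrist'); 
print(w['origin'],w['attitude'])
k=silhouettes(w,'keeper'); b=silhouettes(w,'brush')
for r in (k,b): print([(q['conf'],q['bbox']) for q in r])
P=np.array([s2r(v) for v in [(-110,75,68),(0,0,42),(-172,42,44),(-172,-42,44)]])
z=np.array([(133,229),(211,112),(180,274),(253,274)])
print(proj(w,r2w(Q,P)).round(1))
f=lambda q:(proj(w,r2w(q,P))-z).ravel()
r=least_squares(f,Q,loss='soft_l1');print(r.x,r.fun.reshape(-1,2).round(1))
kk=least_squares(lambda t:proj(w,r2w(r.x,s2r((-110-130*np.sin(t[0]),75-130*np.cos(t[0]),64))))[0]-[267,213],[0.]);print(kk.x,kk.fun)
a=w['img'][60:290,80:380,::-1]; cv2.imwrite('pics/w1z.png',cv2.resize(a,None,fx=2.6,fy=2.6,interpolation=cv2.INTER_CUBIC))
E
```

```text
[0.45053877 0.01141858 0.42874919] [-2.82527677 -0.01760608 -1.7425071 ]
[(0.59, [117.9, 200.6, 268.0, 239.5])]
[(0.9, [177.0, 106.7, 257.6, 277.9]), (0.21, [119.4, 202.8, 269.8, 246.0])]
[[136.8 229.6]
 [215.1 111.6]
 [183.1 274.9]
 [259.5 275.7]]
[ 0.6575013   0.03440405 -0.18060883] [[-0.3 -0.2]
 [-0.1 -1.1]
 [-0.6  0.2]
 [ 2.8  1. ]]
[-0.12747176] [-0.2423842   0.03068844]
```

View pics/w1z.png

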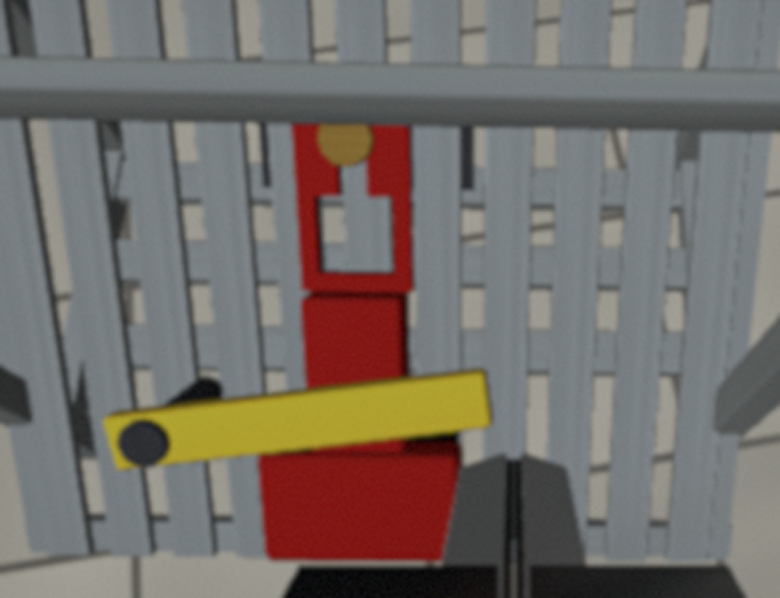

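```bash
sed -i 's/^Q=.*;/Q=np.array([0.6568,0.0325,-0.1805]);/' h.py; python3 - <<'E'
from h import *
o,p,Rm=cur(); print(w2s(p))
for v in [(-65,-14,130),(-65,-14,52.5)]: print(v,*delta(p,Rm,sw(v),Rsl(-1)))
Rt=Rsl(-1);p0=sw((-65,-14,52.5))
for th in [-.1,.1,.3,.5,.7,.9,1.1,1.3,1.4,1.5]:
    d=np.array([-np.sin(th),-np.cos(th)]);n=np.array([np.cos(th),-np.sin(th)])
    c=np.array([-110,75])+85*d+n*(11+8*abs(np.cos(th))+12.5*abs(np.sin(th)))
    print(th,c.round(),delta(p0,Rt,sw((c[0],c[1],52.5)),Rt)[0])
E
```

```text
[-82.37574    -60.18406925 167.88404958]
(-65, -14, 130) [-19.6  36.9 -46.1] [-0.4  1.   2.1]
(-65, -14, 52.5) [-22.4 114.3 -46.7] [-0.4  1.   2.1]
-0.1 [-81.  -8.] [16.4  0.  -6.4]
0.1 [-98. -12.] [33.4  0.  -2.4]
0.3 [-114.  -13.] [48.8  0.  -1.2]
0.5 [-130.  -11.] [64.7  0.  -2.9]
0.7 [-146.   -6.] [80.5  0.  -7.8]
0.9 [-161.    2.] [ 95.6   0.  -16. ]
1.1 [-174.   13.] [109.1   0.  -27.5]
1.3 [-185.   28.] [120.2   0.  -42. ]
1.4 [-190.   36.] [124.6   0.  -50.2]
1.5 [-193.   45.] [128.1   0.  -59. ]
```

```bash
python3 -m pendant '[[[-6,10,-15],[-0.1,0.4,0.7],1],[[-13,25,-31],[-0.3,0.7,1.4],1],[[-20,37,-46],[-0.4,1,2.1],1],[[-20,37,-46],[-0.4,1,2.1],1],[[-21,55,-46.5],[-0.4,1,2.1],1],[[-21,75,-46.5],[-0.4,1,2.1],1],[[-22,95,-46.7],[-0.4,1,2.1],1],[[-22,107,-46.7],[-0.4,1,2.1],1],[[-22,114,-46.7],[-0.4,1,2.1],1],[[-22,114,-46.7],[-0.4,1,2.1],1]]'
python3 - <<'E'
from h import *
import cv2
from bench import get_image
o,p,Rm=cur(); print(o['joint_vel'],w2s(p),delta(p,Rm,sw((-65,-14,52.5)),Rsl(-1)))
w=get_image('wrist'); cv2.imwrite(f"pics/w2.png",w['img'][:,:,::-1])
E
```

```text
clock: 5.05
ee_pos: [0.5715, 0.0353, 0.1548]
eef_rot: [-1.569, 0.61, 2.965]
ft_force: [0.7, 0.3, 0.6]
grip_width: 0.0003
[ 0.00658389 -0.01177458 -0.00302104  0.00373114  0.00330682 -0.00164032] [-66.41514502 -12.59194938  52.37522946] (array([-1.4, -0.1,  1.4]), array([0. , 0.2, 0.1]))
```

View pics/w2.png

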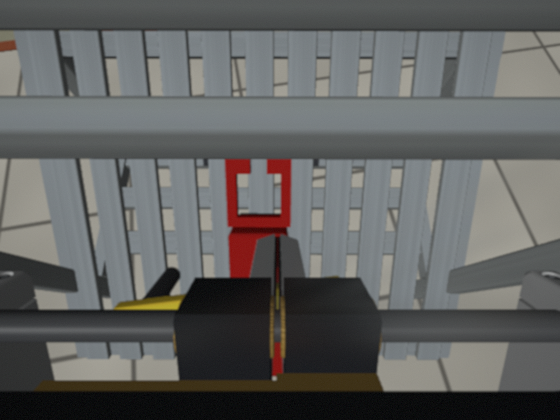

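```bash
python3 -m pendant '[[[15,0,-5],[0,0,0],1],[[25,0,-3],[0,0,0],1],[[34,0,-1],[0,0,0],1],[[42,0,0],[0,0,0],1],[[50,0,0],[0,0,0],1],[[57,0,-1],[0,0,0],1],[[64,0,-2],[0,0,0],1],[[72,0,-4],[0,0,0],1],[[79,0,-7],[0,0,0],1],[[87,0,-11],[0,0,0],1]]'
python3 - <<'E'
from h import *
o,p,Rm=cur(); print(w2s(p),delta(p,Rm,sw((-65,-14,52.5)),Rsl(-1)))
E
```

```text
clock: 6.35
ee_pos: [0.5031, 0.0588, 0.1049]
eef_rot: [-1.569, 0.61, 2.964]
ft_force: [0.9, -0.5, 1.2]
grip_width: 0.0003
[-153.61698147   -1.72038136   52.46231556] (array([-88.6,  -0.1,  12.5]), array([0. , 0.2, 0.1]))
```

```bash
python3 -m pendant '[[[7,0,-4],[0,0,0],1],[[14,0,-9],[0,0,0],1],[[20,0,-15],[0,0,0],1],[[25,0,-21],[0,0,0],1],[[30,0,-27],[0,0,0],1],[[33,0,-33],[0,0,0],1],[[36,0,-38],[0,0,0],1],[[38,0,-42],[0,0,0],1],[[39,0,-46],[0,0,0],1],[[39,0,-46],[0,0,0],1]]'
python3 - <<'E'
from h import *
import cv2
from bench import get_image
o,p,Rm=cur(); print(w2s(p))
w=get_image('wrist'); cv2.imwrite(f"pics/w3.png",w['img'][:,:,::-1])
E
```

```text
clock: 7.6
ee_pos: [0.4822, 0.1035, 0.0945]
eef_rot: [-1.579, 0.588, 2.97]
ft_force: [-0.6, -0.3, 0.6]
grip_width: 0.0005
[-183.00422994   38.50141289   60.36613676]
```

View pics/w3.png

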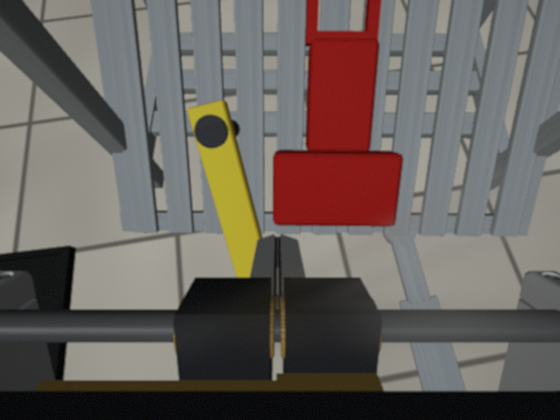

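```bash
python3 - <<'E'
from h import *
from bench import get_image
o,p,Rm=cur(); print(o['joints'])
w=get_image('wrist')
pix=[(188.5,108),(226,101),(233,265)]
def m(th): # bar corners: behind pin, z 64
    d=np.array([-np.sin(th),-np.cos(th)]);n=np.array([np.cos(th),-np.sin(th)])
    return d,n
P0=np.array([-110,75])
def f(t):
    d,n=m(t[0]); pts=[P0-15*d-11*n,P0-15*d+11*n,P0+t[1]*d-11*n]
    return np.concatenate([proj(w,r2w(Q,s2r((a[0],a[1],64))))[0]-u-t[2:4] for a,u in zip(pts,pix)])
r=least_squares(f,[1.3,80,0,0]);print(r.x,r.fun.round(1))
E
```

```text
[ 0.24124863  0.07208993  2.30500086 -0.80705799  0.30315991  2.70373296]
[ 1.34530599 80.03613178 -1.50631142 -4.37272692] [-0.6  1.1  0.9 -1.2 -0.3  0.1]
```

```bash
python3 - <<'E'
from h import *
o,p,Rm=cur()
for v in [(-178,30,60),(-165,10,110),(-102,0,110)]: print(v,*delta(p,Rm,sw(v),Rsl(-1)))
E
```

```text
(-178, 30, 60) [-4.9  0.1  8.5] [0.7 0.4 1.3]
(-165, 10, 110) [-16.6 -50.4  27.9] [0.7 0.4 1.3]
(-102, 0, 110) [-79.5 -51.9  38.3] [0.7 0.4 1.3]
```

```bash
python3 -m pendant '[[[-2,-2,8],[0,0,0],1],[[-5,-6,14],[0,0,0],1],[[-8,-15,19],[0.2,0.1,0.3],1],[[-12,-32,24],[0.4,0.2,0.6],1],[[-17,-50,28],[0.7,0.4,1],1],[[-32,-51,30],[0.7,0.4,1.3],0.3],[[-47,-52,32],[0.7,0.4,1.3],-0.5],[[-62,-52,35],[0.7,0.4,1.3],-0.5],[[-75,-52,38],[0.7,0.4,1.3],-0.5],[[-80,-52,38],[0.7,0.4,1.3],-0.5]]'
python3 - <<'E'
from h import *
import cv2
from bench import get_image
o,p,Rm=cur(); print(w2s(p),o['joints'],delta(p,Rm,sw((-102,0,110)),Rsl(-1)))
w=get_image('wrist'); cv2.imwrite(f"pics/w4.png",w['img'][:,:,::-1])
E
```

```text
clock: 8.95
ee_pos: [0.5141, 0.0587, 0.1828]
eef_rot: [-1.572, 0.613, 2.959]
ft_force: [-0.2, 0.2, 0.1]
grip_width: 0.0468
[-100.05887811    0.1745108   110.12684264] [ 0.09894706 -0.05163185  2.14823323 -0.3527001   0.4756537   2.11888892] (array([1.9, 0.1, 0.2]), array([ 0. , -0.1, -0.1]))
```

View pics/w4.png

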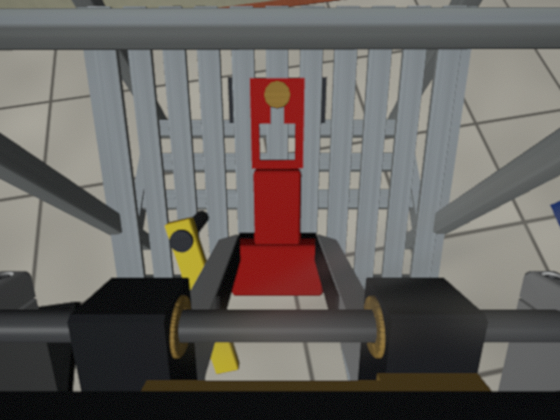

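```bash
python3 -m pendant '[[[0,10,0],[0,0,0],-0.5],[[0,20,0],[0,0,0],-0.5],[[0,32,0],[0,0,0],-0.5],[[0,44,0],[0,0,0],-0.5],[[0,56,0],[0,0,0],-0.5],[[0,68,0],[0,0,0],-0.5],[[0,78,0],[0,0,0],-0.5],[[0,87,0],[0,0,0],-0.5],[[0,94,0],[0,0,0],-0.5],[[0,94,0],[0,0,0],-0.5]]'
python3 - <<'E'
from h import *
import cv2
from bench import get_image
o,p,Rm=cur(); print(w2s(p),o['joints'])
w=get_image('wrist'); cv2.imwrite(f"pics/w5.png",w['img'][:,:,::-1])
pix=[(w,(0,0))]
E
```

```text
clock: 10.25
ee_pos: [0.566, 0.0491, 0.1044]
eef_rot: [-1.571, 0.611, 2.961]
ft_force: [0.5, -0.4, -0.2]
grip_width: 0.0701
[-1.01713351e+02  7.34927216e-02  1.56108556e+01] [ 0.05718745  0.14236362  2.19597349 -0.58748322  0.24604213  2.3401619 ]
```

View pics/w5.png

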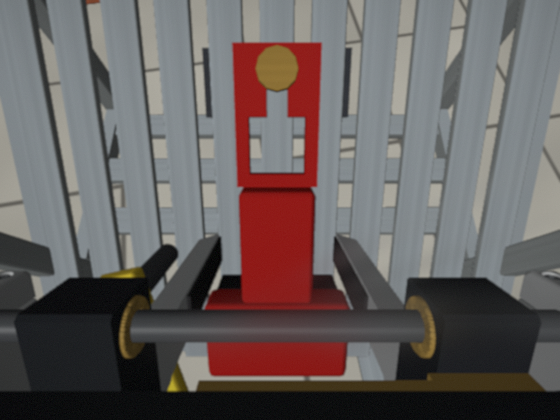

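```bash
python3 -m pendant '[[[0,0,0],[0,0,0],1],[[0,0,0],[0,0,0],1],[[0,0,0],[0,0,0],1],[[0,0,0],[0,0,0],1],[[0,0,0],[0,0,0],1],[[0,0,0],[0,0,0],1],[[-1,0,0],[0,0,0],1],[[-3,0,0],[0,0,0],1],[[-6,0,0],[0,0,0],1],[[-9,0,0],[0,0,0],1]]'
python3 - <<'E'
from h import *
import cv2
from bench import get_image
o,p,Rm=cur(); print(w2s(p),o['joints'])
w=get_image('wrist'); cv2.imwrite(f"pics/w6.png",w['img'][:,:,::-1])
E
```

```text
clock: 11.55
ee_pos: [0.5683, 0.0474, 0.107]
eef_rot: [-1.568, 0.603, 2.961]
ft_force: [-14.6, 4.8, 5.3]
grip_width: 0.0396
[-98.18851241  -1.21279677  16.28275278] [ 0.05345067  0.14117851  2.18112992 -0.53605242  0.26598879  2.28528001]
```

View pics/w6.png

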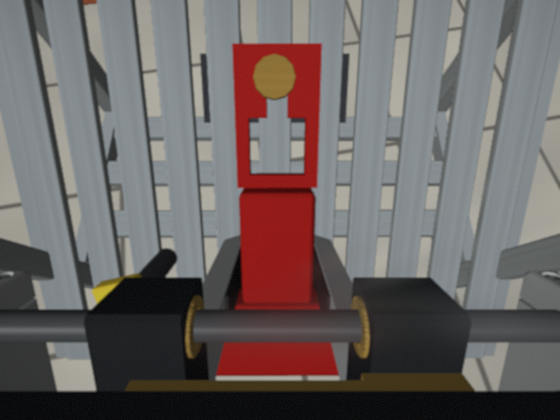

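```bash
python3 -m pendant '[[[0,-1,0],[0,0,0],1],[[0,-2,0],[0,0,0],1],[[-1,-2,0],[0,0,0],1],[[-3,-2,0],[0,0,0],1],[[-5,-2,0],[0,0,0],1],[[-7,-2,0],[0,0,0],1],[[-9,-2,0],[0,0,0],1],[[-11,-2,0],[0,0,0],1],[[-13,-2,0],[0,0,0],1],[[-13,-2,0],[0,0,0],1]]'
python3 - <<'E'
from h import *
import cv2
from bench import get_image
o,p,Rm=cur(); print(w2s(p),RS.T@o['ft_force'])
w=get_image('wrist'); cv2.imwrite(f"pics/w7.png",w['img'][:,:,::-1])
E
```

```text
clock: 12.85
ee_pos: [0.5829, 0.0462, 0.1194]
eef_rot: [-1.571, 0.612, 2.961]
ft_force: [-0.3, -0.3, -3.4]
grip_width: 0.0399
[-79.11727239   0.18850697  18.09332704] [-2.10945826 -0.35051609 -2.67600454]
```

View pics/w7.png

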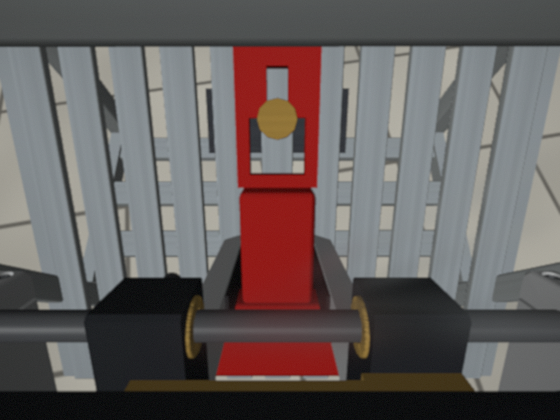

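```bash
python3 -m pendant '[[[-2,0,0],[0,0,0],1],[[-4,0,0],[0,0,0],1],[[-6,0,0],[0,0,0],1],[[-8,0,0],[0,0,0],1],[[-10,0,0],[0,0,0],1],[[-12,0,0],[0,0,0],1],[[-13,0,0],[0,0,0],1],[[-13.5,0,0],[0,0,0],1],[[-13.5,0,0],[0,0,0],1],[[-13.5,0,0],[0,0,0],1]]'
python3 - <<'E'
from h import *
import cv2
from bench import get_image
o,p,Rm=cur(); print(w2s(p),RS.T@o['ft_force'],o['joints'])
w=get_image('wrist'); cv2.imwrite(f"pics/w8.png",w['img'][:,:,::-1])
print(proj(w,[sw((0,0,42)),sw((0,0,26))]))
E
```

```text
clock: 14.15
ee_pos: [0.5934, 0.0442, 0.1269]
eef_rot: [-1.571, 0.611, 2.961]
ft_force: [-0.1, 0.1, -2.8]
grip_width: 0.0396
[-66.04949701   0.12167807  18.08582094] [-1.73323206  0.02860641 -2.22096691] [ 0.0398566   0.14127924  2.11598566 -0.42251292  0.31037597  2.15697284]
[[278.76711648 142.57832513]
 [278.60794015 141.29861544]]
```

View pics/w8.png

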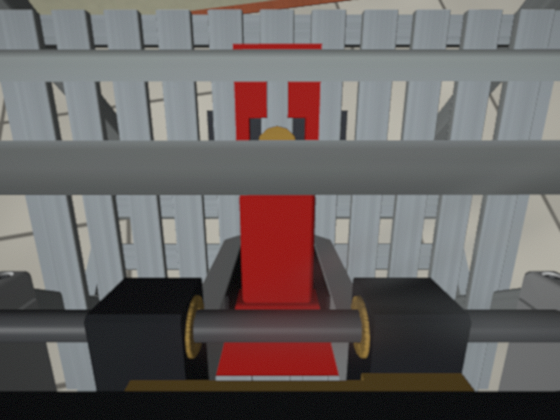

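```bash
python3 -m pendant '[[[0,-2,0],[0,0,0],1],[[0,-5,0],[0,0,0],1],[[0,-9,0],[0,0,0],1],[[0,-14,0],[0,0,0],1],[[0,-20,0],[0,0,0],1],[[0,-27,0],[0,0,0],1],[[0,-34,0],[0,0,0],1],[[0,-41,0],[0,0,0],1],[[0,-47,0],[0,0,0],1],[[0,-52,0],[0,0,0],1]]'
python3 - <<'E'
from h import *
import cv2
from bench import get_image
o,p,Rm=cur(); print(w2s(p),RS.T@o['ft_force'],o['joints'])
w=get_image('wrist'); cv2.imwrite(f"pics/w9.png",w['img'][:,:,::-1])
E
```

```text
clock: 15.45
ee_pos: [0.5639, 0.0496, 0.17]
eef_rot: [-1.571, 0.612, 2.961]
ft_force: [0.6, 0.3, -3.4]
grip_width: 0.0396
[-65.8958247    0.17070876  70.55198081] [-1.50153975  0.37165653 -3.05866033] [ 0.05879854  0.03932794  2.09628155 -0.33263158  0.42886407  2.07258173]
```

View pics/w9.png

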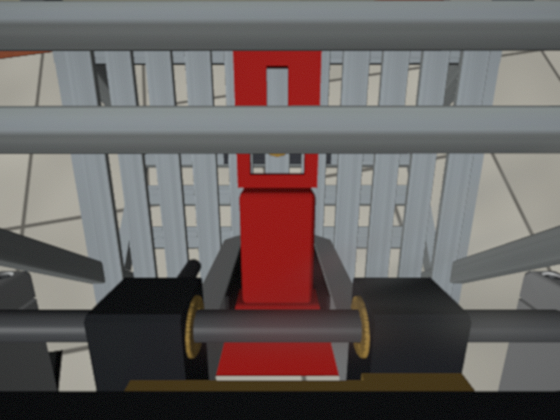

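```bash
cat >> h.py <<'E'
Rc=R.from_euler('z',CR[2]).as_matrix()
RP=np.c_[-Rc[:,0],[0,0,-1],-Rc[:,1]]
def cw(v): return r2w(CR,v)[0]
E
python3 - <<'E'
from h import *
o,p,Rm=cur(); p1=p+np.array([-.2165,.0395,.08])
print(np.linalg.det(RP),p1,delta(p,Rm,p1,Rm), delta(p1,Rsl(-1),np.array([.34,-.15,.25]),RP))
E
```

```text
0.9999999999999999 [0.34744822 0.08918052 0.25048023] (array([ 1.341e+02, -1.919e+02, -1.000e-01]), array([0., 0., 0.])) (array([-28.9,  20.8, 236.6]), array([ -1.7,  -5.4, -35. ]))
```

```bash
python3 -m pendant '[[[8,-12,0],[0,0,0],1],[[22,-31,0],[0,0,0],1],[[37,-52,0],[0,0,0],1],[[52,-74,0],[0,0,0],1],[[67,-96,0],[0,0,0],1],[[82,-118,0],[0,0,0],1],[[98,-140,0],[0,0,0],1],[[113,-162,0],[0,0,0],1],[[126,-180,0],[0,0,0],1],[[134,-192,0],[0,0,0],1]]'
python3 - <<'E'
from h import *
import cv2
from bench import get_image
o,p,Rm=cur(); print(p,o['joints'])
print(delta(p,Rm,np.array([.335,-.15,.25]),RP))
w=get_image('wrist'); cv2.imwrite(f"pics/w10.png",w['img'][:,:,::-1])
E
```

```text
clock: 16.75
ee_pos: [0.3459, 0.089, 0.2499]
eef_rot: [-1.572, 0.611, 2.96]
ft_force: [0.8, -0.1, -2.3]
grip_width: 0.0399
[0.3458885  0.08897143 0.24986567] [ 0.4020986  -0.37578907  2.17210894 -0.42756835  0.86215231  2.35432216]
(array([-26.6,  18.1, 237. ]), array([ -1.6,  -5.4, -35. ]))
```

View pics/w10.png

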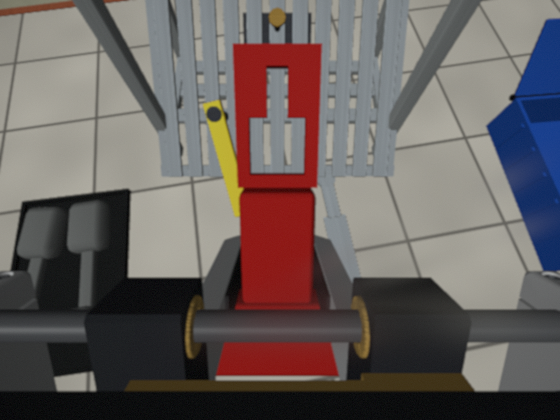

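```bash
python3 -m pendant '[[[-1,1,10],[0,0,-2],1],[[-4,3,32],[-0.2,-0.6,-5],1],[[-7,5,60],[-0.4,-1.2,-9],1],[[-10,7,90],[-0.6,-2,-13],1],[[-14,9,120],[-0.8,-2.6,-18],1],[[-17,12,150],[-1,-3.4,-23],1],[[-20,14,180],[-1.2,-4,-28],1],[[-23,16,207],[-1.4,-4.6,-31],1],[[-25,17,228],[-1.5,-5,-34],1],[[-26.6,18,237],[-1.6,-5.4,-35],1]]'
python3 - <<'E'
from h import *
o,p,Rm=cur(); print(p,o['joints'],o['joint_vel'].round(2))
for v in [(-25,0,170),(-25,0,60),(-25,0,22)]: print(cw(v),delta(p,Rm,cw(v),RP))
E
```

```text
clock: 18.05
ee_pos: [0.3375, -0.1514, 0.2501]
eef_rot: [-1.569, 0.0, 3.057]
ft_force: [0.3, 1.2, -3.5]
grip_width: 0.0396
[ 0.33745787 -0.15137378  0.25013407] [-6.08573188e-01 -6.95519881e-02  1.79491534e+00 -1.74531867e-03
  1.41522332e+00  1.04721059e+00] [-0.08  0.12 -0.1  -0.05  0.13 -0.14]
[ 0.39330733 -0.37295218  0.17      ] (array([-74.4,  80.6, 215.9]), array([-0.1, -0.1, -0. ]))
[ 0.39330733 -0.37295218  0.06      ] (array([-74.4, 190.6, 215.7]), array([-0.1, -0.1, -0. ]))
[ 0.39330733 -0.37295218  0.022     ] (array([-74.4, 228.6, 215.6]), array([-0.1, -0.1, -0. ]))
```

```bash
python3 -m pendant '[[[-3,0,10],[0,0,0],1],[[-10,4,32],[0,0,0],1],[[-20,10,60],[0,0,0],1],[[-31,18,90],[0,0,0],1],[[-42,30,122],[0,0,0],1],[[-53,43,154],[0,0,0],1],[[-63,57,182],[0,0,0],1],[[-70,70,204],[0,0,0],1],[[-74.4,80,216],[0,0,0],1],[[-74.4,80,216],[0,0,0],1]]'
python3 - <<'E'
from h import *
import cv2
from bench import get_image
o,p,Rm=cur(); print(p,o['joints'])
for v in [(-25,0,60),(-25,0,22)]: print(delta(p,Rm,cw(v),RP))
for n in ('wrist','top'):
    w=get_image(n); cv2.imwrite(f"pics/{n}11.png",w['img'][:,:,::-1])
E
```

```text
clock: 19.3
ee_pos: [0.3925, -0.3711, 0.1697]
eef_rot: [-1.571, -0.001, 3.057]
ft_force: [0.5, 0.6, -2.7]
grip_width: 0.0398
[ 0.39254523 -0.37113023  0.16971428] [-8.85650257e-01  2.47538899e-01  1.63659447e+00 -7.74841254e-04
  1.25872597e+00  7.69496535e-01]
(array([ -1.1, 109.7,   1.8]), array([ 0. , -0. ,  0.1]))
(array([ -1.1, 147.7,   1.8]), array([ 0. , -0. ,  0.1]))
```

View pics/wrist11.png

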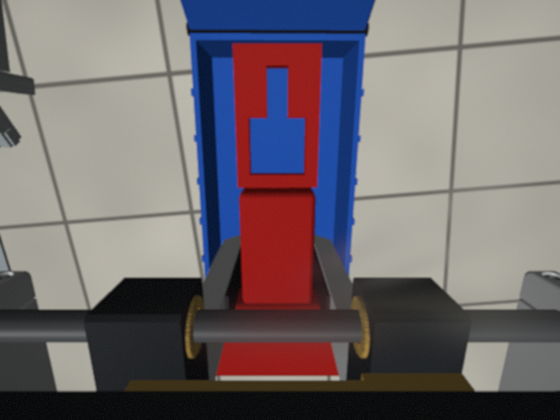

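View pics/top11.png

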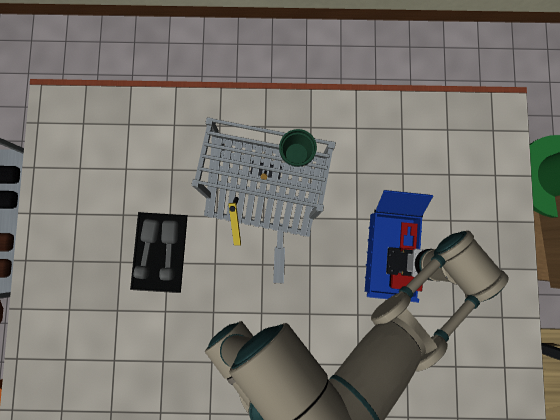

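```bash
python3 -m pendant '[[[0,8,1],[0,0,0],1],[[-1,22,2],[0,0,0],1],[[-1,38,2],[0,0,0],1],[[-1,56,2],[0,0,0],1],[[-1,74,2],[0,0,0],1],[[-1,92,2],[0,0,0],1],[[-1,107,2],[0,0,0],1],[[-1,118,2],[0,0,0],1],[[-1,125,2],[0,0,0],1],[[-1,128,2],[0,0,0],1]]'
python3 -m pendant '[[[0,2,0],[0,0,0],1],[[0,5,0],[0,0,0],1],[[0,8,0],[0,0,0],1],[[0,11,0],[0,0,0],1],[[0,14,0],[0,0,0],1],[[0,16,0],[0,0,0],1],[[0,17,0],[0,0,0],1],[[0,18,0],[0,0,0],1],[[0,18,0],[0,0,0],1],[[0,18,0],[0,0,0],1]]'
```

```text
clock: 20.65
ee_pos: [0.3937, -0.3738, 0.0424]
eef_rot: [-1.569, -0.0, 3.058]
ft_force: [-0.0, -0.9, -3.0]
grip_width: 0.0395
clock: 21.9
ee_pos: [0.3937, -0.3738, 0.0247]
eef_rot: [-1.569, 0.0, 3.058]
ft_force: [-0.3, 0.8, -2.4]
grip_width: 0.0401
```

Still hanging free; lowering in small steps until contact.

```bash
python3 -m pendant '[[[0,0.5,0],[0,0,0],1],[[0,1,0],[0,0,0],1],[[0,1.5,0],[0,0,0],1],[[0,2,0],[0,0,0],1],[[0,2.5,0],[0,0,0],1],[[0,3,0],[0,0,0],1],[[0,3.5,0],[0,0,0],1],[[0,4,0],[0,0,0],1],[[0,4,0],[0,0,0],1],[[0,4,0],[0,0,0],1]]'
```

```text
clock: 23.15
ee_pos: [0.3937, -0.3737, 0.0207]
eef_rot: [-1.569, -0.0, 3.058]
ft_force: [-0.2, -0.2, -3.1]
grip_width: 0.0395
```

```bash
python3 -m pendant '[[[0,0.3,0],[0,0,0],1],[[0,0.7,0],[0,0,0],1],[[0,1,0],[0,0,0],1],[[0,1.3,0],[0,0,0],1],[[0,1.6,0],[0,0,0],1],[[0,2,0],[0,0,0],1],[[0,2.3,0],[0,0,0],1],[[0,2.5,0],[0,0,0],1],[[0,2.5,0],[0,0,0],1],[[0,2.5,0],[0,0,0],1]]'
```

```text
clock: 24.4
ee_pos: [0.3938, -0.3738, 0.0205]
eef_rot: [-1.569, 0.001, 3.058]
ft_force: [-2.1, 3.2, 15.2]
grip_width: 0.04
```

```bash
python3 -m pendant '[[[0,-0.7,0],[0,0,0],1],[[0,-1.4,0],[0,0,0],1],[[0,-2,0],[0,0,0],1],[[0,-2,0],[0,0,0],1],[[0,-2,0],[0,0,0],0.1],[[0,-2,0],[0,0,0],0],[[0,-2,0],[0,0,0],-0.1],[[0,-2,0],[0,0,0],-0.3],[[0,-2,0],[0,0,0],-0.3],[[0,-2,0],[0,0,0],-0.3]]'
python3 - <<'E'
from h import *
import cv2
from bench import get_image
for n in ('wrist',):
    w=get_image(n); cv2.imwrite(f"pics/{n}12.png",w['img'][:,:,::-1])
E
```

```text
clock: 25.65
ee_pos: [0.3937, -0.3738, 0.0201]
eef_rot: [-1.569, -0.0, 3.058]
ft_force: [0.6, 0.2, -0.0]
grip_width: 0.0609
```

View pics/wrist12.png

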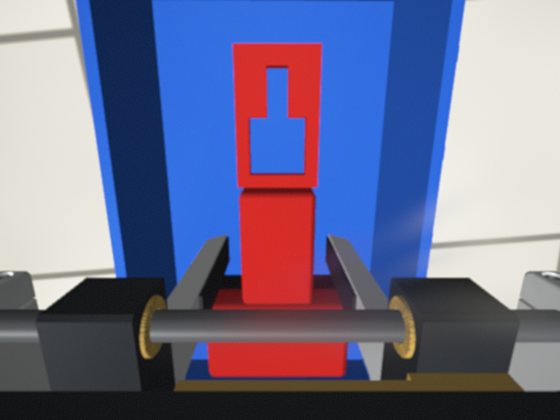

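The brush is released and did not shift. Withdrawing straight up.

```bash
python3 -m pendant '[[[0,-5,0],[0,0,0],-0.3],[[0,-15,0],[0,0,0],-0.3],[[0,-30,0],[0,0,0],-0.3],[[0,-50,0],[0,0,0],-0.3],[[0,-75,0],[0,0,0],-0.3],[[0,-105,0],[0,0,0],-0.3],[[0,-135,0],[0,0,0],-0.3],[[0,-160,0],[0,0,0],-0.3],[[0,-180,0],[0,0,0],-0.3],[[0,-190,0],[0,0,0],-0.3]]'
python3 -m pendant '[[[20,-3,0],[0,0,0],-0.3],[[40,-6,0],[0,0,0],-0.3],[[60,-10,0],[0,0,0],-0.3],[[80,-10,0],[0,0,0],-0.3],[[100,-10,0],[0,0,0],-0.3],[[120,-10,0],[0,0,0],-0.3],[[130,-10,0],[0,0,0],-0.3],[[130,-10,0],[0,0,0],-0.3],[[130,-10,0],[0,0,0],-0.3],[[130,-10,0],[0,0,0],-0.3]]'
python3 - <<'E'
from h import *
import cv2
from bench import get_image
W={}
for n in ('wrist','top','scene'):
    w=get_image(n); W[n]=w; cv2.imwrite(f"pics/{n}13.png",w['img'][:,:,::-1])
# predicted brush corners
Rb=Rc
o=cw((0,0,5))
for n in ('wrist','top'):
    print(n,proj(W[n],[o+Rc@(np.array(v)/1000.) for v in [(92,22,30),(92,-22,30),(-95,42,44),(-95,-42,44)]]).round(0).tolist())
E
```

```text
clock: 26.95
ee_pos: [0.3941, -0.3739, 0.2125]
eef_rot: [-1.567, 0.002, 3.058]
ft_force: [-0.2, -0.4, -1.0]
grip_width: 0.0611
clock: 28.2
ee_pos: [0.2647, -0.3627, 0.2201]
eef_rot: [-1.569, 0.0, 3.058]
ft_force: [-0.1, -0.5, -0.0]
grip_width: 0.0613
wrist [[255.0, -47.0], [299.0, -47.0], [240.0, 142.0], [314.0, 142.0]]
top [[388.0, 224.0], [402.0, 226.0], [379.0, 283.0], [406.0, 286.0]]
```

View pics/wrist13.png

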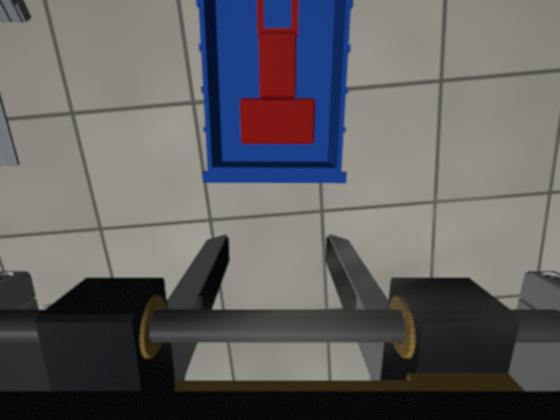

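View pics/top13.png

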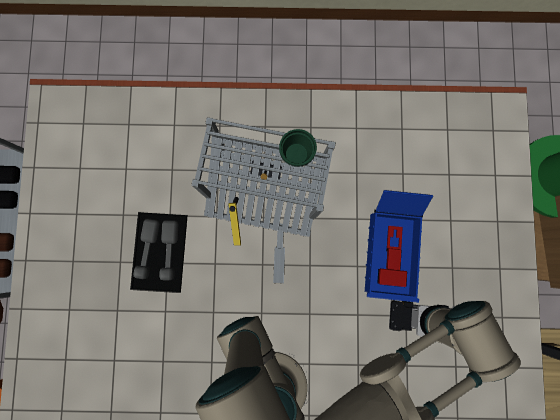

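```bash
python3 - <<'E'
from h import *
from bench import get_image,silhouettes,job_done
w=get_image('top'); k=silhouettes(w,'keeper')[0]; ys,xs=np.nonzero(k['pixels']); c=np.array([xs.mean(),ys.mean()])
def f(t):
    P=[s2r((-110-r*np.sin(t[0]),75-r*np.cos(t[0]),64)) for r in np.linspace(-15,130,20)]
    return proj(w,r2w(Q,P)).mean(0)-c
r=least_squares(f,[1.3]);print(k['conf'],r.x,r.fun)
if r.x[0]>1.15: job_done(); print('done')
E
```

```text
0.84 [1.31812871] [0.05342999 2.84804054]
the job is handed in; nothing more can be done
done
```

The red boot brush is off the rack and lying bristles down in the blue crate. I handed the job in at about 28 s of the 67 s allowed. The hand-in gives no verdict, so success rests on my own checks below.

**What I did:** I swung the keeper bar aside with the closed fingers and gripped the brush across its handle. I then slid it about 36 mm up the slope, lifted it about 54 mm square off the stud, and carried it to the crate. I lowered it in small steps until it touched, released it and withdrew.

**Last checks:**
- **Brush:** in the last wrist and top pictures, the corners I could check fell within a few pixels of where a level brush at the crate's centre would appear. The touchdown force read about 15 N, against the 45 N limit.
- **Keeper:** measured at 1.35 rad just after the swing and 1.32 rad at the end. Both are above the 1.1 and 1.2 rad limits. The final fit was off by 2.8 pixels in one direction.
- **Bystanders:** the pot, shoe horn and shoe trees looked unmoved by eye in the last top picture; I did not measure them.
- **Robot:** it stood clear of everything at the end.

**What did not go to plan:**
- **Keeper swing:** the swing stopped short of the 1.5 rad I aimed for because joint 6 reached the end of its range. It read 2.704 against 2.70, so it may count as slightly past the limit.
- **Slide:** at the start of the slide the brush pressed on the slats with about 13 N, which I removed by raising the tool 2 mm.
- **Rack position:** the cameras disagreed by about 4 mm on where the rack stands, so I used a value in between.

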